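# Load the prize-draw drum and close its bayonet cap

## Task

Get the prize draw ready: tip the tray so that all four tokens slide into the open drum, and set the empty tray back upright on the table. Then put the cap on the drum's neck, turn it by its knurled collar until its hidden keyways drop over the pins, and push it fully home against the springy seal. Finish while still holding it pushed home (it springs up if you let go), and leave the other things on the desk where they are.

Things in the scene. Friction and masses are not known exactly. Their poses are not given: they have to be found in the camera images.
- drum: prize-draw drum lying on its face: a hollow octagonal light-wood box, 220 mm across flats, 100 mm high, fixed to the table; tokens enter from above through the round neck on its axis. Origin: centre of its underside, on the table, z up
- drum_rim (a point): centre of the mouth of the drum's aluminium neck, level with its rim, 134 mm above the table: 92 mm clear bore, 100 mm outside, 2 mm chamfer. Four brass pins a quarter turn apart stick 10 mm straight out of the neck, 8 mm wide, 118 to 126 mm above the table; their angle differs every time and is not told by any listed axes
- drum_seal (a point): centre of the black sprung seal ring around the neck's foot, at its free top, 110 mm above the table (fixed point, does not move with the ring). Pushed down, the ring pushes back with 4 N plus 1 N per mm
- cap: loose purple round filler cap, 134 mm in diameter, about 250 g, 35 mm high without its grip collar (roof underside 30 mm up). Origin: centre of its underside, z up. At the bottom inside is a lip 6 mm thick, 106 mm bore, cut by four like keyways about 15 mm wide, a quarter turn apart, hidden from above; their angle is not told by the cap's axes. Fully home, its underside is 104 mm above the table
- cap_grip (a point): grip point on the cap's axis, 58 mm above its underside, in the knurled aluminium collar: 60 mm in diameter, from 35 to 67 mm up. On the neck the cap first rests on the pins, underside 126 mm above the table. Turned (at most a quarter turn, either way) to within 0.06 rad of the pins it drops to the seal, underside 110 mm up; some 10 N more pushes its roof on to the neck's rim: home
- tray: loose white tray with a blue tab handle, 120 x 70 mm, 120 g, floor 4 mm thick, walls 20 mm high at both sides and at the handle end, open at the other end. Origin: centre of its underside; x points along the tray to the open end, z up
- tray_handle (a point): grip point on the tray's upright blue tab, 44 mm above its underside, 55 mm behind its origin (-x); the tab is 10 mm thick along the tray's x, 40 mm wide along y, its top 60 mm above the underside
- tray_lip (a point): middle of the tray's open end, on the floor's upper surface, 60 mm ahead of its origin (+x) and 4 mm up
- token0: red chunky plastic draw token, a cylinder 24 mm in diameter and 16 mm high, 15 g, starting upright on the tray's floor. Origin: centre of its underside. It slides off plastic tilted some 25 to 36 degrees
- token1: yellow chunky plastic draw token, a cylinder 24 mm in diameter and 16 mm high, 15 g, starting upright on the tray's floor. Origin: centre of its underside. It slides off plastic tilted some 25 to 36 degrees
- token2: green chunky plastic draw token, a cylinder 24 mm in diameter and 16 mm high, 15 g, starting upright on the tray's floor. Origin: centre of its underside. It slides off plastic tilted some 25 to 36 degrees
- token3: blue chunky plastic draw token, a cylinder 24 mm in diameter and 16 mm high, 15 g, starting upright on the tray's floor. Origin: centre of its underside. It slides off plastic tilted some 25 to 36 degrees
- mug: white mug, 80 mm in diameter, 92 mm high, handle at its +y; a bystander, to be left alone. Origin: centre of its underside
- stapler: red and black stapler lying along its x, 135 x 36 x 39 mm; a bystander, to be left alone. Origin: centre of its underside
- tape: grey tape dispenser, 150 mm along its x, 55 mm wide, 86 mm high; a bystander, to be left alone. Origin: centre of its underside
- pencup: grey pen cup with three pens, 76 mm in diameter, 100 mm high, pens to 150 mm; a bystander, to be left alone. Origin: centre of its underside
- notes: block of yellow sticky notes, 76 x 76 x 22 mm; a bystander, to be left alone. Origin: centre of its underside
Things that resemble listed ones, but are neither listed nor needed, are in the scene too. What is shaped like the tray but orange, pink or yellow is not meant.

How it is judged:
By the outcome, as a careful person would: the job done as asked, in the order asked, and still so for the second after the job is handed in, while the arm keeps its last pose, push and grip.
It also fails if it takes over 72 s, if anything falls off the work surface, if the arm or the gripper's body presses on something with over 40 N, if the wrist force passes 120 N, or if a joint passes its speed limit or range.

## Robot

A 7-joint arm with a two-finger parallel gripper is mounted at the origin on the work surface. World frame = base frame: x ahead of the robot, y to its left, z up, the work surface at z = 0. Lengths are in m, angles in rad, forces in N, time in s.
With the tool pointing down it reaches from about 0.4 to 0.875 m from the base axis. Payload 6.5 kg.
Tool frame: the origin (TCP) lies midway between the tips of the shut fingers; the grasp point (between the pads) lies 19 mm behind it; z points along the fingers, y is the line along which they close (so a half turn about z gives the same grasp; the last joint's range is limited). The gripper opens to 88 mm and grips with 3 to 60 N. Pads are 18 mm wide; open, the fingers measure 123 mm over their backs; the gripper's body (75 mm by 187 mm) begins 45 mm behind the grasp point.
Start: joints at [1.192, 0.536, -0.004, 1.538, 0.003, 1.067, -0.071], TCP at [0.2, -0.618, 0.239] pointing down, gripper open.
Joint ranges: [-2.7, 2.7], [-0.37, 2.16], [-1.27, 1.26], [0.24, 2.4], [-1.31, 4.45], [0.19, 1.91], [-2.76, 2.76]. Speed limits (rad/s): [2.39, 2.39, 3.14, 3.14, 3.14, 3.14, 3.14].

## Interface

Orientations are given as [roll, pitch, yaw] about the fixed x, y, z axes, in that order (R = Rz(yaw) Ry(pitch) Rx(roll)).
In Python, from plant import env, cams gives the robot as it stands.
- The arm moves only by the tool move_arm, never from a script. Its argument "steps" is one flat list of numbers, 5 for each row, row after row: the shift along the tool's x, y, z in units of 40 mm (1.0 is 40 mm), then the turn about the tool's z in degrees, then the opening, from -1 (shut) to 1 (fully open). In form: [tx, ty, tz, roll, hand, tx, ty, tz, roll, hand, ...]. A call has 1 to 10 rows; each row shifts and turns the commanded pose from where the row before left it, along the tool's axes as they then stand; what a row does not reach is not made up. A row lasts 1/8 s, in which the tool goes at most 62.5 mm and 10.7 degrees, less where a joint would pass 70% of its speed; a pose out of reach is approached as far as the arm can. A call is refused whole if a number of a shift passes 1 or a number of a turn 10.7, either way. A call with a gripper value outside its range is refused whole. The fingers move at their own pace and stop on an object; the grip force is fixed at half the most. Time passes only in rows, so rows that do not move let the fingers close. It gives the time, the measured TCP pose, the force, the opening and the grip force at its end, in the units of the state.
- env.read_state(): the state, without advancing time (a new reading comes with each control period).
- cams.camera(name): name is "side" or "top"; returns the picture (400x640x3 uint8, red, green, blue); there is no depth.
- cams.camera_info(name): a dict with "fx", "fy", "cx", "cy" (pixels), "eye" and "rotation" of the camera in the world. Camera axes: x right, y up, looking along -z (the intrinsics and any distortion apply to the point x, -y, -z); pixel columns grow to the right and rows downward; lengths in m; the calibration is good to about 2 mm. A picture is of the moment at which its call begins. camera_info takes no time and is no camera call.
- env.finish_job(): hands the job in; it is judged then, once.
The state is a dict: "clock": time; "joint_positions": joint angles; "joint_velocities": joint speeds; "joint_torque": joint torques, N m; "eef_pos": TCP position; "eef_rot": TCP orientation; "force": force on the tool from outside, world axes, zero at the start; "torque": the same for the moment, N m; "finger_gap": finger opening in m; "grasp_force": force on a finger pad.
Only numpy, scipy, OpenCV 4.12 (cv2) and the standard library are available. Lean on these libraries where they do the work, as an engineer would, in place of code of your own. Each camera call takes 0.05 s, during which the arm holds its last target. There are 200 camera calls.

## Working session

There is one attempt and no reset: what is moved stays moved. The work goes in short steps, Python scripts to look and compute and a tool call to move; the robot and the scene stay as the last step left them, time stands still between calls to the robot, and variables do not carry over. Pictures are saved under pics/ and viewed, at most 10 in all, crops included, and the job is handed in when it is done.

Besides the shell and the picture viewer there is one more tool, called as name(argument=value, ...) on one line, values as JSON. move_arm: Moves the arm, as the interface text tells. Its arguments: {"type":"object","properties":{"steps":{"type":"array"}},"required":["steps"]}

```bash
ls; mkdir -p pics
python3 - <<'E'
from plant import env,cams
import cv2
for n in("top","side"):
    im=cams.camera(n); cv2.imwrite(f"pics/{n}0.png",im[:,:,::-1]); print({k:(v.tolist() if hasattr(v,'tolist') else v) for k,v in cams.camera_info(n).items()})
print(env.read_state())
E
```

```text
pics
{'fx': 419.7594459372185, 'fy': 419.7594459372185, 'cx': 319.44704236410456, 'cy': 199.91109570035854, 'eye': [0.3553596877706822, -0.05628180820996132, 1.3550095667743056], 'rotation': [0.1546434881319344, -0.0013083868104590834, -1.564844288565367]}
{'fx': 401.07825414241074, 'fy': 401.07825414241074, 'cx': 321.16013223290634, 'cy': 201.42033318655132, 'eye': [0.45571821585921973, -0.9248793676395525, 0.595442713456499], 'rotation': [1.0586434458108638, -0.009789557826767936, -0.07517779132963048]}
{'clock': 0.1, 'joint_positions': array([ 1.19178884,  0.53710327, -0.004437  ,  1.53874507,  0.0025802 ,
        1.06726794, -0.07119043]), 'joint_velocities': array([ 1.34573058e-04, -2.70694995e-03,  8.30920762e-04, -2.53517501e-03,
        3.38098963e-04, -5.22372997e-05, -9.55045259e-04]), 'joint_torque': array([ 3.35278331e-03, -5.72076416e+01,  9.94323045e-01, -2.52230108e+01,
       -5.61310630e-02,  1.34257440e-02,  1.72199458e-05]), 'eef_pos': array([ 0.19985426, -0.61795172,  0.23792975]), 'eef_rot': array([-3.14007777e+00,  9.58831610e-05,  3.12877810e-01]), 'force': array([-0.11349478,  0.73283139,  0.29753504]), 'torque': array([ 0.06863967, -0.02959328,  0.00191295]), 'grasp_force': 0.0, 'finger_gap': 0.08839944526113011}
```

View pics/top0.png

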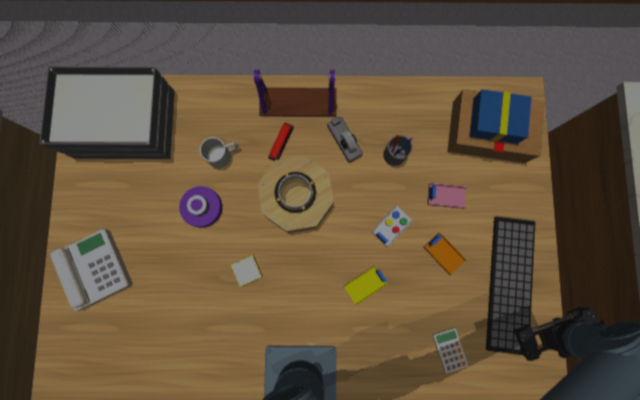

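View pics/side0.png

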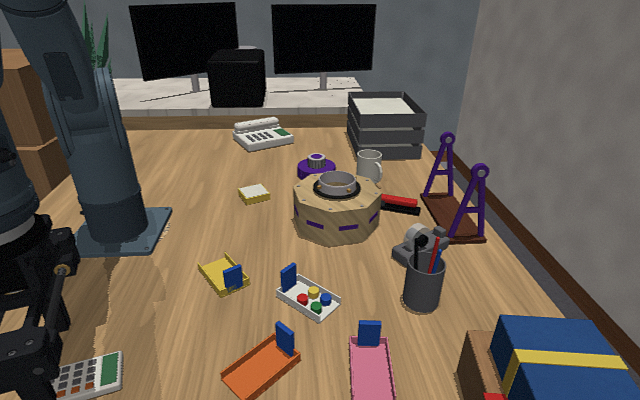

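Top view: the wanted white tray with four tokens is at (393,226). Lookalikes are the yellow (366,285), orange (445,254) and pink (447,196) trays. The drum is at (296,192), the purple cap at (200,206) and the robot base at (295,385). I choose the white tray and check it in a close crop.

```bash
cat > h.py <<'E'
import numpy as np,cv2
from scipy.spatial.transform import Rotation as Rn
from plant import env,cams
def info(n):
    i=cams.camera_info(n); return i,Rn.from_euler('xyz',i['rotation']).as_matrix(),np.array(i['eye'])
def proj(n,p):
    i,R,e=info(n); q=R.T@(np.array(p)-e); q=q*[1,-1,-1]
    return np.array([i['fx']*q[0]/q[2]+i['cx'],i['fy']*q[1]/q[2]+i['cy']])
def ray(n,u,v):
    i,R,e=info(n); return e,R@np.array([(u-i['cx'])/i['fx'],-(v-i['cy'])/i['fy'],-1])
def onz(n,u,v,z):
    e,d=ray(n,u,v); return e+d*(z-e[2])/d[2]
def blobs(im,lo,hi,roi,amin=8):
    h=cv2.cvtColor(im,cv2.COLOR_RGB2HSV); m=cv2.inRange(h,np.array(lo),np.array(hi))
    k=np.zeros_like(m); x0,y0,x1,y1=roi; k[y0:y1,x0:x1]=m[y0:y1,x0:x1]
    n,l,s,c=cv2.connectedComponentsWithStats(k)
    return [(c[j].round(1).tolist(),int(s[j,4])) for j in range(1,n) if s[j,4]>=amin],k
E
python3 - <<'E'
from h import *
t=cv2.imread("pics/top0.png"); s=cv2.imread("pics/side0.png")
print(proj("top",[0.2,-0.618,0.239]),proj("side",[0.2,-.618,.239]))
print("drum",onz("top",296,191,.134),"cap",onz("top",197,205,.067))
a=cv2.resize(t[150:260,260:460],None,fx=4,fy=4,interpolation=3)[:, :800]
b=cv2.resize(s[240:340,250:350],None,fx=4,fy=4,interpolation=3)
c=cv2.resize(s[150:190,290:340],None,fx=4,fy=4)
im=np.zeros((600,800,3),np.uint8); im[:300]=cv2.resize(t[175:250,260:460],None,fx=4,fy=4,interpolation=3)
im[300:600,:300]=cv2.resize(s[245:345,265:365],(300,300),interpolation=3)
im[300:600,300:550]=cv2.resize(t[175:235,170:220],(250,300),interpolation=3)
im[300:540,550:800]=cv2.resize(s[140:260,285:410],(250,240),interpolation=3)
cv2.imwrite("pics/c1.png",im)
ts=cv2.cvtColor(t,4);ss=cv2.cvtColor(s,4)
for nm,lo,hi in(("blue",(100,120,60),(125,255,255)),("red",(0,150,80),(8,255,255)),("red2",(172,150,80),(180,255,255)),("yel",(22,120,80),(35,255,255)),("grn",(45,80,60),(85,255,255)),("white",(0,0,150),(180,50,255))):
    print(nm,blobs(ts,lo,hi,(365,200,420,250))[0],blobs(ss,lo,hi,(270,255,345,325))[0])
E
```

```text
[537.0441529  327.83251997] [ 54.4440184  360.36729251]
drum [0.57191711 0.01266222 0.134     ] cap [0.53785829 0.32252308 0.067     ]
blue [([395.5, 214.4], 31), ([381.4, 237.3], 40)] [([288.1, 276.8], 330), ([325.1, 298.9], 118), ([278.9, 323.0], 20)]
red [([395.4, 229.1], 27)] [([302.2, 298.7], 94)]
red2 [] []
yel [([388.5, 221.6], 31)] [([313.1, 291.7], 109)]
grn [([403.1, 221.0], 34)] [([316.0, 306.1], 85)]
white [] [([317.5, 284.7], 61), ([308.3, 298.8], 551)]
```

View pics/c1.png

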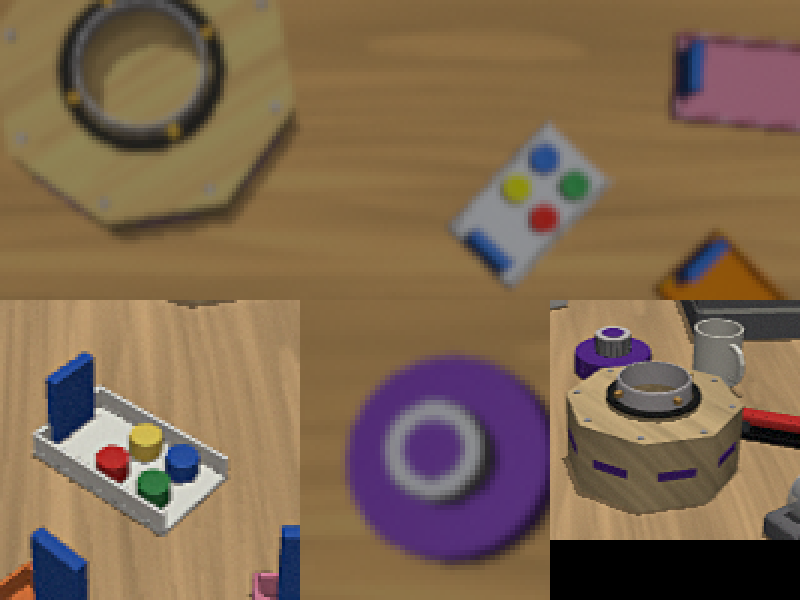

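Crop confirms: white tray with four tokens, its tab at top-image (381,237) and open end to the upper right near (404,214). The brass pins can be seen on the neck, and the cap's collar is at (198,205).

Run:
```python
from h import *
t=cv2.cvtColor(cv2.imread("pics/top0.png"),4); s=cv2.cvtColor(cv2.imread("pics/side0.png"),4)
h=cv2.cvtColor(t,cv2.COLOR_RGB2HSV)
wood=cv2.inRange(h,np.array((8,60,20)),np.array((22,255,255)))
m=np.zeros_like(wood); m[202:252,368:418]=cv2.bitwise_not(wood)[202:252,368:418]
cs,_=cv2.findContours(m,0,2); c=max(cs,key=cv2.contourArea); r=cv2.minAreaRect(c); b=cv2.boxPoints(r)
P=np.array([onz("top",*p,.02) for p in b]); print(r,P.round(4).tolist(),[np.linalg.norm(P[i]-P[i-1]).round(4) for i in range(4)],P.mean(0))
for n,(u,v) in dict(b=(395.5,214.4),r=(395.4,229.1),y=(388.5,221.6),g=(403.1,221.0)).items(): print(n,onz("top",u,v,.02))
print("tab",onz("top",381.4,237.3,.055))
# tab in side: top two corners & blob box
_,k=blobs(s,(100,120,60),(125,255,255),(270,255,300,295)); q=np.argwhere(k)[:,::-1]
print("side tab rect",cv2.minAreaRect(q.astype(np.float32)),q.min(0),q.max(0))
# pins
bl,k=blobs(t,(15,150,60),(30,255,255),(270,165,325,220),2)
print(bl)
# neck rim : grey ring, cap collar
g,k=blobs(t,(0,0,70),(180,60,255),(270,165,325,220),30); print("neck",g)
cc=max(cv2.findContours(k,0,2)[0],key=cv2.contourArea); e=cv2.fitEllipse(cc); print(e,onz("top",*e[0],.134))
_,k=blobs(t,(120,100,30),(150,255,255),(170,175,235,235))
cc=max(cv2.findContours(k,0,2)[0],key=cv2.contourArea); e=cv2.fitEllipse(cc); print("cap",e,onz("top",*e[0],.033))
g,k=blobs(t,(0,0,90),(180,80,255),(183,190,212,220)); cc=max(cv2.findContours(k,0,2)[0],key=cv2.contourArea); e=cv2.fitEllipse(cc); print("collar",e,onz("top",*e[0],.067))
# side checks
for p in ([.572,.013,.134],[.538,.3225,.067]): print(proj("side",p))
```

```text
((391.68756103515625, 225.94085693359375), (22.54274559020996, 36.87076187133789), 43.451839447021484) [[0.4625, -0.2209, 0.02], [0.5491, -0.3035, 0.02], [0.4993, -0.3547, 0.02], [0.4138, -0.272, 0.02]] [np.float64(0.0707), np.float64(0.1197), np.float64(0.0714), np.float64(0.119)] [ 0.48117708 -0.28777402  0.02      ]
b [ 0.51801967 -0.30061441  0.02      ]
r [ 0.47087816 -0.29926075  0.02      ]
y [ 0.49473096 -0.27774449  0.02      ]
g [ 0.49693965 -0.32443301  0.02      ]
tab [ 0.44219685 -0.24903491  0.055     ]
side tab rect ((288.0, 277.0), (28.0, 14.0), 90.0) [281 263] [295 291]
[([286.3, 174.3], 3), ([311.3, 182.4], 7), ([277.9, 199.1], 8), ([303.1, 207.7], 9)]
neck [([294.3, 191.0], 211)]
((294.5222473144531, 190.91384887695312), (32.8358154296875, 33.2808837890625), 32.65290451049805) [0.57214848 0.01703027 0.134     ]
cap ((200.09103393554688, 206.48789978027344), (39.20568084716797, 40.8256721496582), 88.05998992919922) [0.53796005 0.32245854 0.033     ]
collar ((196.2045440673828, 204.39410400390625), (18.516658782958984, 19.753501892089844), 43.71150588989258) [0.53973946 0.3250838  0.067     ]
[336.83062249 178.48780319]
[316.16053532 156.19265477]
```

move_arm(steps=[0,0,0,-10.5,1,0,0,0,-10.5,1,0,0,0,-10.5,1,0,0,0,-10.5,1,0,0,0,-10.5,1,0,0,0,-10.5,1,0,0,0,-10.5,1,0,0,0,-10.5,1,0,0,0,-10.5,1,0,0,0,-10.5,1])

```text
clock: 1.35
eef_pos: [0.1998, -0.6182, 0.2382]
eef_rot: [3.141, -0.001, 2.151]
force: [0.4, 0.5, 0.7]
finger_gap: 0.0878
grasp_force: 0.0
```

move_arm(steps=[0,0,0,-7,1,0,0,0,-6.3,1,0.2,1,0,0,1,0.2,1,0,0,1,0.2,1,0,0,1,0.2,1,0,0,1,0.2,1,0,0,1,0.2,1,0,0,1,0.2,1,0,0,1,0.2,1,0,0,1])

```text
clock: 2.6
eef_pos: [0.3755, -0.3419, 0.2385]
eef_rot: [-3.142, -0.0, 2.377]
force: [-0.2, 0.3, -0.2]
finger_gap: 0.0881
grasp_force: 0.0
```

move_arm(steps=[0.1,0.9,0,0,1,0.1,0.9,0,0,1,0.2,1,0.8,0,1,0,0,0.8,0,1,0,0,0.8,0,1,0,0,0.6,0,1,0,0,0,0,1])

```text
clock: 3.48
eef_pos: [0.4397, -0.2504, 0.1172]
eef_rot: [-3.141, -0.004, 2.378]
force: [-0.1, 0.1, 0.1]
finger_gap: 0.0877
grasp_force: 0.0
```

Run:
```python
from h import *
t=cams.camera("top");s=cams.camera("side")
st=env.read_state();print(st['eef_pos'],st['eef_rot'])
a=cv2.resize(t[180:280,330:430],(400,400),interpolation=3);b=cv2.resize(s[200:320,240:360],(400,400),interpolation=3)
cv2.imwrite("pics/g1.png",np.hstack([a,b])[:,:,::-1]); cv2.imwrite("pics/g1s.png",s)
```

```text
[ 0.44140343 -0.25121675  0.11921532] [3.14142398e+00 1.88850482e-04 2.37757614e+00]
```

View pics/g1.png

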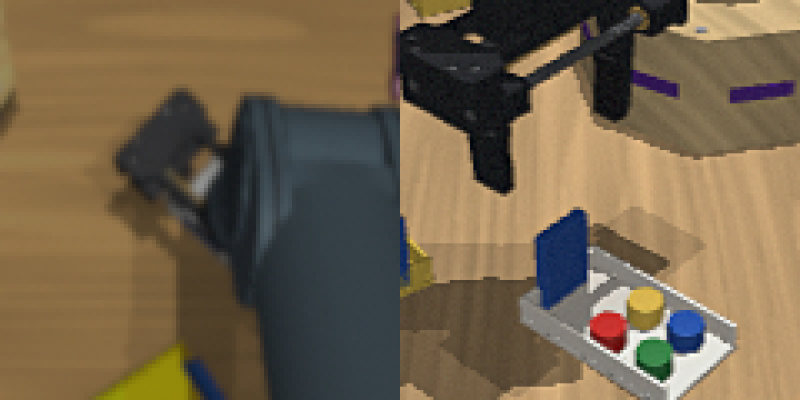

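The open fingers, at crop (492,180) and (612,110), straddle the tab at (562,260) and line up with its width. I descend.

move_arm(steps=[0,0,0.8,0,1,0,0,0.8,0,1,0,0,0.6,0,1,0,0,0.05,0,1,0,0,0,0,1])

```text
clock: 4.2
eef_pos: [0.4421, -0.2516, 0.03]
eef_rot: [3.141, 0.002, 2.377]
force: [-0.0, 0.7, 0.5]
finger_gap: 0.0882
grasp_force: 0.0
```

move_arm(steps=[0,0,0,0,-1,0,0,0,0,-1,0,0,0,0,-1,0,0,0,0,-1,0,0,0,0,-1,0,0,0,0,-1])

```text
clock: 4.95
eef_pos: [0.4411, -0.2511, 0.0287]
eef_rot: [-3.142, -0.0, 2.378]
force: [-0.7, 0.2, 0.8]
finger_gap: 0.0396
grasp_force: 30.0
```

move_arm(steps=[0,0,-0.1,0,-1,0,0,-0.1,0,-1,0,0,0,0,-1,0,0,0,0,-1])

```text
clock: 5.45
eef_pos: [0.4411, -0.2512, 0.0367]
eef_rot: [-3.142, 0.0, 2.377]
force: [0.1, 0.5, -1.7]
finger_gap: 0.0395
grasp_force: 30.0
```

Run:
```python
from h import *
s=cams.camera("side")
p=cv2.imread("pics/g1s.png")[:,:,::-1]
st=env.read_state();print(st['eef_pos'],st['force'],st['finger_gap'])
cv2.imwrite("pics/g2.png",np.hstack([cv2.resize(x[230:330,250:350],(400,400),interpolation=3) for x in (s,s if p.ndim<3 else p)])[:,:,::-1])
```

```text
[ 0.44101839 -0.25119665  0.03666123] [-0.65968064  0.40136888 -1.42566818] 0.03957533824944262
```

View pics/g2.png

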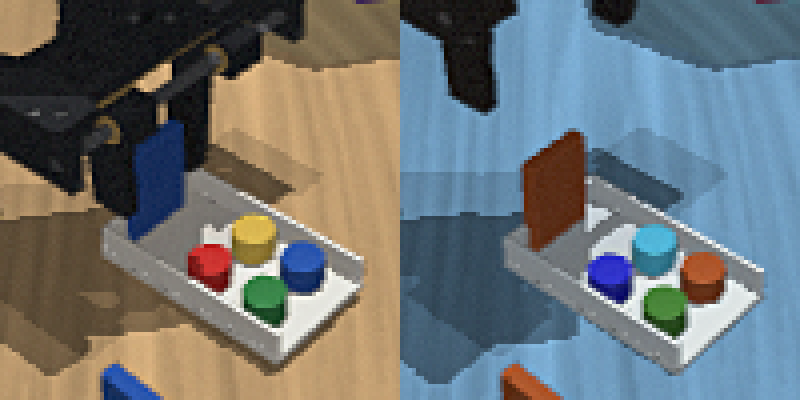

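Lifted about 8 mm and level; all four tokens stand in the tray. The wrist can't tilt, so the tray must pivot in the pads. I test whether a lighter grip lets it pivot, safely just above the table.

move_arm(steps=[0,0,0.08,0,-1,0,0,0,0,-0.3,0,0,0,0,-0.2])

```text
clock: 5.88
eef_pos: [0.4411, -0.2511, 0.0334]
eef_rot: [-3.142, -0.0, 2.378]
force: [-0.7, -0.2, -1.2]
finger_gap: 0.0396
grasp_force: 30.0
```

move_arm(steps=[0,0,0,0,-0.15,0,0,0,0,-0.15,0,0,0,0,-0.15])

```text
clock: 6.25
eef_pos: [0.4411, -0.2512, 0.0335]
eef_rot: [-3.142, 0.0, 2.378]
force: [0.5, -0.2, -1.1]
finger_gap: 0.0398
grasp_force: 30.0
```

move_arm(steps=[0,0,0,0,-0.12,0,0,0,0,-0.12,0,0,0,0,-0.12])

```text
clock: 6.62
eef_pos: [0.4411, -0.2512, 0.0335]
eef_rot: [-3.142, -0.0, 2.378]
force: [0.1, -0.0, -1.2]
finger_gap: 0.0398
grasp_force: 30.0
```

The grip is force-controlled at 30 N, so I'll tip the tray by pushing its lip against the neck. That makes the tilt depend only on where I put the gripper. First I refine the drum centre and pin angles from the saved pictures.

Run:
```python
from h import *
t=cv2.cvtColor(cv2.imread("pics/top0.png"),4); s=cv2.cvtColor(cv2.imread("pics/side0.png"),4)
for n,im,roi in(("top",t,(268,163,325,222)),("side",s,(305,160,370,205))):
    for nm,lo,hi,z in(("dark",(0,0,0),(180,255,48),.110),("grey",(0,0,75),(180,60,255),.134)):
        _,k=blobs(im,lo,hi,roi); k=cv2.morphologyEx(k,cv2.MORPH_CLOSE,np.ones((3,3)))
        c=max(cv2.findContours(k,0,1)[0],key=cv2.contourArea); hull=cv2.convexHull(c)[:,0]
        W=np.array([onz(n,*p,z)[:2] for p in hull]); ce,r=cv2.minEnclosingCircle((W*1000).astype(np.float32)); print(n,nm,np.round(ce,1),round(r,1), cv2.fitEllipse((W*1000).astype(np.float32)))
P=[(286.3,174.3),(311.3,182.4),(277.9,199.1),(303.1,207.7)]
W=np.array([onz("top",*p,.126)[:2] for p in P]); c=W.mean(0); print(c, np.degrees(np.arctan2(*(W-c).T[::-1])).round(1), np.linalg.norm(W-c,axis=1))
```

```text
top dark [559.8 -26.8] 36.5 ((560.9769287109375, -28.647565841674805), (24.705217361450195, 70.27848052978516), 73.913330078125)
top grey [572.2  17.7] 51.0 ((572.3338623046875, 17.184267044067383), (98.92546844482422, 101.47257995605469), 76.66329193115234)
side dark [571.5  11.3] 64.3 ((571.2081909179688, 12.039332389831543), (124.71336364746094, 129.6991424560547), 170.91233825683594)
side grey [567.3   7.2] 85.2 ((567.8981323242188, 3.6394920349121094), (103.89877319335938, 172.7158660888672), 178.46507263183594)
[0.57388457 0.01713437] [  27.2  -62.4  117.1 -153. ] [0.0562291  0.05560649 0.0553604  0.05669092]
```

move_arm(steps=[0,0,-0.3,0,-1,0,0,-0.6,0,-1,0,0,-0.7,0,-1,0,0,-0.7,0,-1,0,0,-0.7,0,-1,0,0,-0.6,0,-1,0,0,-0.3,0,-1,0,0,-0.2,0,-1,0,0,0,0,-1])

```text
clock: 7.75
eef_pos: [0.4411, -0.2512, 0.1975]
eef_rot: [-3.142, 0.0, 2.377]
force: [-0.5, -0.6, -2.0]
finger_gap: 0.0396
grasp_force: 30.0
```

move_arm(steps=[0.3,0.3,0,0,-1,0.5,0.5,0,0,-1,0.6,0.7,0,0,-1,0.7,0.7,0,0,-1,0.7,0.7,0,0,-1,0.7,0.7,0,0,-1,0.7,0.7,0,0,-1,0.7,0.7,0,0,-1,0.7,0.7,0,0,-1,0.5,0.6,0,0,-1])

```text
clock: 9.0
eef_pos: [0.4377, 0.1022, 0.197]
eef_rot: [-3.141, -0.001, 2.38]
force: [1.1, 0.7, -1.5]
finger_gap: 0.0396
grasp_force: 30.0
```

move_arm(steps=[0.3,0.4,0,0,-1,0.2,0.3,0,0,-1,0,0,0,0,-1,0,0,0,0,-1])

```text
clock: 9.5
eef_pos: [0.4439, 0.1328, 0.1972]
eef_rot: [-3.14, -0.0, 2.377]
force: [0.1, -0.2, -1.9]
finger_gap: 0.0397
grasp_force: 30.0
```

move_arm(steps=[0,0.1,0.3,0,-1,0,0,0.4,0,-1,0,0,0.25,0,-1,0,0,0,0,-1,0,0,0,0,-1])

```text
clock: 10.12
eef_pos: [0.4471, 0.1367, 0.1596]
eef_rot: [3.141, -0.0, 2.378]
force: [-0.4, -0.8, -1.9]
finger_gap: 0.0398
grasp_force: 30.0
```

Run:
```python
from h import *
s=cams.camera("side");t=cams.camera("top")
st=env.read_state();print(st['eef_pos'],st['force'],st['finger_gap'])
cv2.imwrite("pics/p1.png",np.hstack([cv2.resize(x,(400,400),interpolation=3) for x in (s[120:240,270:390],t[150:250,240:340])])[:,:,::-1])
```

```text
[0.4473148  0.13667336 0.15989121] [-0.50998732  0.14468195 -0.67455555] 0.03981833794708355
```

View pics/p1.png

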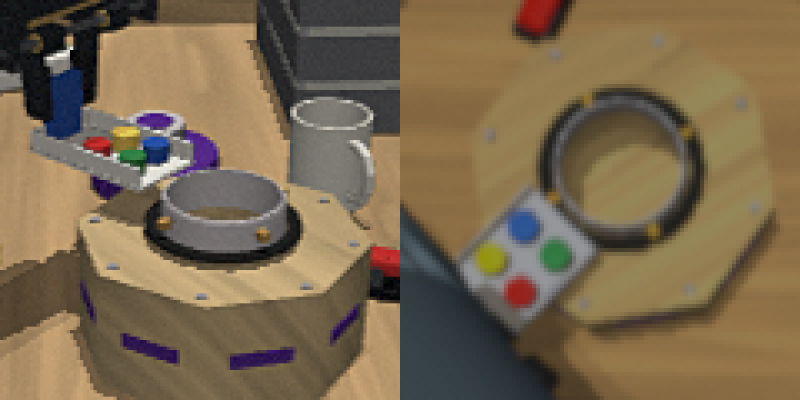

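Run:
```python
from h import *
t=cams.camera("top"); R=(250,190,300,240)
L=[blobs(t,lo,hi,R,12)[0] for lo,hi in(((100,120,60),(125,255,255)),((0,150,80),(8,255,255)),((24,150,120),(35,255,255)),((45,80,60),(85,255,255)))]
print(L)
W=np.array([onz("top",*max(b,key=lambda q:q[1])[0],.148)[:2] for b in L]); m=W.mean(0)
_,k=blobs(t,(0,0,70),(180,60,255),(275,165,325,220)); 
c=np.array([.572,.017]); u=np.array([.722,-.692]); n=np.array([.692,.722])
print(W,m,"tokens lateral",(m-c)@n,"along",(m-c)@u); st=env.read_state()['eef_pos'][:2]; print("tcp lateral",(st-c)@n,(st-c)@u)
```

```text
[[([270.3, 206.1], 37)], [([269.7, 222.7], 37)], [([262.2, 214.4], 35)], [([278.4, 213.1], 40)]]
[[0.52446246 0.08582629]
 [0.47609411 0.08639728]
 [0.50006622 0.10868285]
 [0.50414166 0.06188468]] [0.50119111 0.08569778] tokens lateral 0.000600043997022985 along -0.09866287742624104
tcp lateral 7.471527707890923e-05 -0.17281605925021934
```

move_arm(steps=[-0.2,0,0.04,0,-1,-0.05,0,0,0,-1,-0.07,0,-0.13,0,-1,-0.07,0,-0.14,0,-1,0,0,0,0,-1])

```text
clock: 10.9
eef_pos: [0.4566, 0.1274, 0.1688]
eef_rot: [-3.141, -0.004, 2.379]
force: [-6.2, 6.2, 1.2]
finger_gap: 0.0397
grasp_force: 30.0
```

Run:
```python
from h import *
s=cams.camera("side")
st=env.read_state();print(st['eef_pos'],st['force'],st['torque'],st['finger_gap'])
cv2.imwrite("pics/p2.png",cv2.resize(s[110:220,270:380],(500,500),interpolation=3)[:,:,::-1])
```

```text
[0.4565644  0.12748102 0.16867635] [-6.28954743  6.37800351  1.24621206] [ 1.40112492  1.36094469 -0.0233113 ] 0.03946424640891512
```

View pics/p2.png

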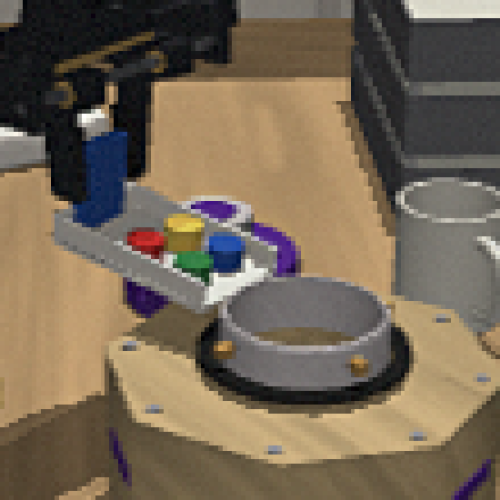

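It works: the tray pivots in the grip with about 9 N of push, the lip bearing on the neck at crop (240,295). I continue.

move_arm(steps=[-0.09,0,-0.14,0,-1,-0.09,0,-0.14,0,-1,-0.1,0,-0.13,0,-1,-0.1,0,-0.14,0,-1,0,0,0,0,-1,0,0,0,0,-1])

```text
clock: 11.7
eef_pos: [0.4677, 0.1173, 0.1909]
eef_rot: [-3.142, -0.003, 2.379]
force: [-7.2, 6.3, 3.8]
finger_gap: 0.0393
grasp_force: 30.0
```

Run:
```python
from h import *
s=cams.camera("side")
st=env.read_state();print(st['eef_pos'],st['force'],st['torque'],st['finger_gap'])
cv2.imwrite("pics/p3.png",cv2.resize(s[100:220,270:390],(500,500),interpolation=3)[:,:,::-1])
```

```text
[0.46771599 0.11732601 0.19091763] [-7.07595613  6.39196175  3.9088248 ] [ 1.37030371  1.41538744 -0.03185964] 0.039624616560287505
```

View pics/p3.png

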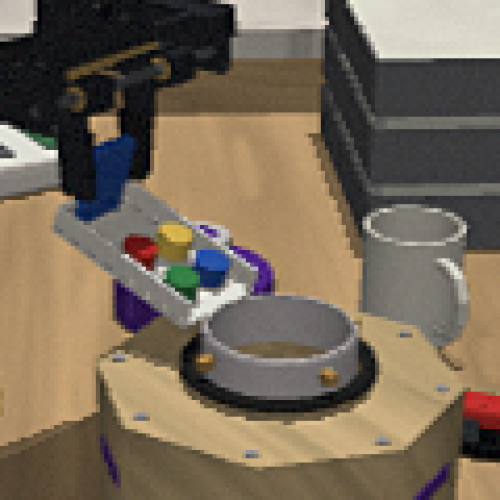

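Tray tilted about 18°, tokens still in place. I back off, lift and move the lip over the mouth gently.

move_arm(steps=[0.1,0,-0.1,0,-1,0,0,-0.2,0,-1,0,0,-0.25,0,-1,0,0,-0.2,0,-1,0,0,-0.1,0,-1,-0.1,0,0,0,-1,-0.2,0,0,0,-1,-0.3,0,0,0,-1,-0.3,0,0,0,-1,-0.3,0,0,0,-1])

```text
clock: 13.0
eef_pos: [0.5017, 0.0839, 0.2245]
eef_rot: [-3.141, -0.0, 2.377]
force: [-0.2, 1.1, -2.0]
finger_gap: 0.0399
grasp_force: 30.0
```

move_arm(steps=[-0.3,0,0,0,-1,-0.2,0,0,0,-1,-0.15,0,0,0,-1,-0.07,0,0.1,0,-1,0,0,0.2,0,-1,0,0,0.3,0,-1,0,0,0.25,0,-1,0,0,0.15,0,-1,0,0,0.05,0,-1,0,0,0,0,-1])

```text
clock: 14.25
eef_pos: [0.5217, 0.0659, 0.183]
eef_rot: [3.141, -0.001, 2.379]
force: [-3.2, 4.2, 2.1]
finger_gap: 0.0393
grasp_force: 30.0
```

Run:
```python
from h import *
s=cams.camera("side");t=cams.camera("top")
st=env.read_state();p=st['eef_pos'];c=np.array([.572,.017]);print(p,st['force'],(p[:2]-c)@[.722,-.692],(p[:2]-c)@[.692,.722])
cv2.imwrite("pics/p4.png",np.hstack([cv2.resize(x,(400,400),interpolation=3) for x in (s[100:220,270:390],t[150:250,240:340])])[:,:,::-1])
```

```text
[0.52176367 0.06576495 0.18311374] [-2.38075864  4.48951661  2.21415399] -0.07001597258374827 0.0004447543418086508
```

View pics/p4.png

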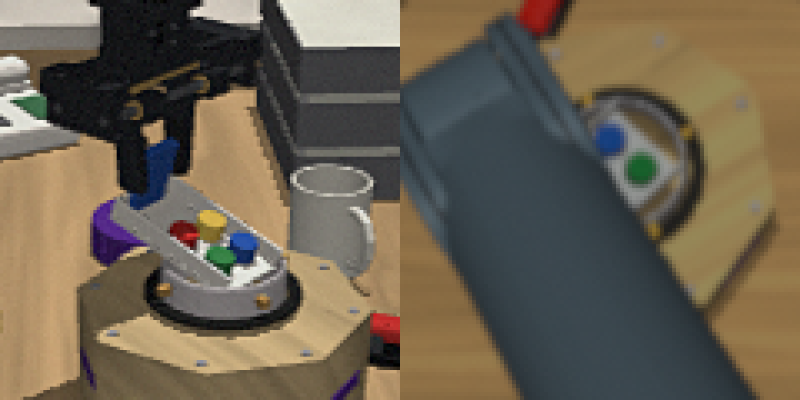

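The lip is in the mouth against the far wall and the tokens are on the tray (top crop, blue and green at (610,140) and (643,167)). I push forward and up to steepen it.

move_arm(steps=[-0.07,0,-0.07,0,-1,-0.09,0,-0.08,0,-1,-0.1,0,-0.08,0,-1,-0.1,0,-0.08,0,-1,-0.1,0,-0.08,0,-1,0,0,0,0,-1])

```text
clock: 15.1
eef_pos: [0.5331, 0.0561, 0.1993]
eef_rot: [3.141, -0.005, 2.38]
force: [-9.6, 12.4, 9.2]
finger_gap: 0.0395
grasp_force: 30.0
```

```bash
cat > tl.py <<'E'
from h import *
# tab tilt from the side view: blue tab long-edge direction, compared with predicted tilts
s=cams.camera("side"); st=env.read_state();p=st['eef_pos'];c=np.array([.572,.017]);u=np.array([.722,-.692,0])
print(p,st['force'].round(1),(p[:2]-c)@u[:2])
for nm,lo,hi in(("red",(0,150,80),(8,255,255)),("yel",(22,120,120),(35,255,255)),("grn",(45,80,60),(85,255,255)),("blue",(100,120,60),(125,255,255))):
    print(nm,blobs(s,lo,hi,(285,100,370,200),4)[0])
piv=p+[0,0,.019]
for th in(15,20,25,30,35,40,45,50):
    a=np.radians(th); e=u*np.cos(a)-np.array([0,0,np.sin(a)]); w=u*np.sin(a)+np.array([0,0,np.cos(a)])
    print(th,*[proj("side",piv+x*e+z*w).round(0) for x,z in((.115,-.048),(.115,-.044),(0,.012),(-.005,-.048))])
cv2.imwrite("pics/l.png",s[:,:,::-1])
E
python3 tl.py
```

```text
[0.5330507  0.05614041 0.19920044] [-11.4  10.6   9.5] -0.0552065561592991
red [([326.5, 166.8], 42)]
yel [([334.4, 164.3], 54)]
grn [([286.0, 132.9], 10), ([336.8, 175.6], 45)]
blue [([320.8, 145.5], 108), ([343.6, 172.7], 57)]
15 [351. 180.] [351. 178.] [322. 138.] [316. 157.]
20 [348. 182.] [349. 181.] [322. 139.] [315. 156.]
25 [346. 184.] [346. 182.] [323. 139.] [314. 155.]
30 [343. 185.] [344. 184.] [323. 139.] [313. 154.]
35 [340. 186.] [341. 185.] [323. 139.] [312. 152.]
40 [337. 187.] [338. 186.] [323. 140.] [311. 151.]
45 [334. 187.] [335. 187.] [324. 140.] [310. 150.]
50 [331. 187.] [332. 187.] [324. 140.] [309. 148.]
```

move_arm(steps=[0.1,0,-0.05,0,-1,0.2,0,0,0,-1,0.05,0,0.1,0,-1,0,0,0.2,0,-1,0,0,0.1,0,-1,-0.15,0,0,0,-1,0,0,0,0,-1])

```text
clock: 16.02
eef_pos: [0.5298, 0.0581, 0.1842]
eef_rot: [3.14, -0.001, 2.378]
force: [-0.1, 4.0, -1.5]
finger_gap: 0.0396
grasp_force: 30.0
```

```bash
python3 tl.py
```

```text
[0.52970363 0.05814049 0.18420916] [ 1.6  3.7 -2.3] -0.059007192939304856
red [([325.5, 172.0], 41)]
yel [([333.4, 169.3], 55)]
grn [([285.4, 132.7], 7), ([335.7, 180.8], 45)]
blue [([319.6, 150.3], 106), ([342.3, 177.7], 56)]
15 [349. 185.] [349. 183.] [321. 144.] [315. 162.]
20 [347. 187.] [347. 185.] [321. 144.] [314. 161.]
25 [344. 188.] [345. 187.] [321. 144.] [312. 160.]
30 [341. 190.] [342. 189.] [321. 144.] [312. 159.]
35 [339. 191.] [339. 190.] [322. 145.] [311. 157.]
40 [336. 192.] [337. 191.] [322. 145.] [310. 156.]
45 [333. 192.] [334. 191.] [322. 145.] [309. 155.]
50 [330. 192.] [331. 191.] [322. 146.] [308. 153.]
```

move_arm(steps=[-0.12,0,-0.12,0,-1,-0.13,0,-0.12,0,-1,-0.13,0,-0.12,0,-1,-0.14,0,-0.1,0,-1,-0.14,0,-0.1,0,-1,0,0,0,0,-1])

```text
clock: 16.82
eef_pos: [0.5488, 0.0387, 0.207]
eef_rot: [3.142, 0.001, 2.376]
force: [-0.6, 2.3, 0.2]
finger_gap: 0.0393
grasp_force: 30.0
```

```bash
python3 tl.py
```

```text
[0.54856783 0.03887997 0.20671868] [-0.2  3.1 -1. ] -0.03205896861429413
red []
yel [([347.5, 183.2], 13)]
grn [([285.9, 132.8], 9)]
blue [([329.6, 141.4], 48), ([316.0, 152.3], 7)]
15 [358. 180.] [358. 179.] [329. 138.] [322. 157.]
20 [355. 182.] [356. 181.] [329. 138.] [321. 156.]
25 [353. 184.] [353. 183.] [329. 138.] [320. 155.]
30 [350. 185.] [351. 184.] [330. 139.] [319. 153.]
35 [347. 186.] [348. 186.] [330. 139.] [318. 152.]
40 [344. 187.] [345. 186.] [330. 139.] [317. 151.]
45 [341. 188.] [342. 187.] [330. 140.] [316. 149.]
50 [338. 188.] [339. 187.] [331. 140.] [316. 148.]
```

move_arm(steps=[0.2,0,-0.05,0,-1,0.25,0,0,0,-1,0,0,0,0,-1,0,0,0,0,-1])

```text
clock: 17.38
eef_pos: [0.5354, 0.0516, 0.2087]
eef_rot: [-3.141, 0.001, 2.378]
force: [-0.4, 0.0, -0.7]
finger_gap: 0.0394
grasp_force: 30.0
```

```bash
python3 tl.py
python3 - <<'E'
from h import *
t=cams.camera("top");cv2.imwrite("pics/lt.png",t[:,:,::-1])
for nm,lo,hi in(("red",(0,150,50),(8,255,255)),("yel",(24,150,60),(35,255,255)),("grn",(45,80,30),(85,255,255)),("blue",(100,120,40),(125,255,255))): print(nm,blobs(t,lo,hi,(260,160,330,230),3)[0])
E
```

```text
[0.5354998  0.05148333 0.20869364] [ 0.4  0.1 -0.9] -0.05021561016396964
red []
yel []
grn [([286.0, 132.9], 10)]
blue [([324.0, 139.3], 54), ([310.7, 150.0], 7)]
15 [352. 177.] [352. 176.] [323. 136.] [317. 154.]
20 [350. 179.] [350. 178.] [323. 136.] [316. 153.]
25 [347. 181.] [348. 180.] [324. 136.] [315. 152.]
30 [344. 183.] [345. 182.] [324. 136.] [314. 151.]
35 [341. 184.] [342. 183.] [324. 137.] [313. 150.]
40 [339. 184.] [339. 184.] [325. 137.] [312. 148.]
45 [336. 185.] [336. 184.] [325. 137.] [311. 147.]
50 [332. 185.] [333. 184.] [325. 138.] [310. 146.]
red [([306.8, 189.0], 24)]
yel []
grn []
blue []
```

Tokens have gone from the tray. I lift out, then carry the tray back to its old spot.

move_arm(steps=[0,0,-0.3,0,-1,0,0,-0.6,0,-1,0,0,-0.6,0,-1,0,0,-0.2,0,-1,-0.3,-0.4,0,0,-1,-0.6,-0.8,0,0,-1,-0.6,-0.8,0,0,-1,-0.7,-0.9,0,0,-1,-0.7,-0.9,0,0,-1,-0.7,-0.9,0,0,-1])

```text
clock: 18.73
eef_pos: [0.5088, -0.185, 0.2765]
eef_rot: [-3.141, -0.0, 2.378]
force: [-0.2, -0.1, -0.8]
finger_gap: 0.0396
grasp_force: 30.0
```

Run:
```python
from h import *
t=cams.camera("top");s=cams.camera("side");cv2.imwrite("pics/lt.png",t[:,:,::-1]);cv2.imwrite("pics/ls.png",s[:,:,::-1])
st=env.read_state();print(st['eef_pos'],st['force'])
for nm,lo,hi in(("red",(0,150,50),(8,255,255)),("yel",(24,150,60),(35,255,255)),("grn",(45,80,30),(85,255,255)),("blue",(100,120,40),(125,255,255))): print(nm,blobs(t,lo,hi,(270,160,320,220),3)[0],blobs(s,lo,hi,(250,100,420,330),4)[0])
```

```text
[ 0.50768306 -0.18999394  0.27587887] [-0.835772   -0.14818164 -0.85283682]
red [([306.8, 189.0], 24)] [([398.6, 200.2], 280)]
yel [] []
grn [([297.6, 198.3], 34)] []
blue [] [([320.3, 151.7], 113), ([303.0, 165.2], 14), ([280.7, 326.1], 77), ([369.2, 324.8], 203)]
```

move_arm(steps=[-0.6,-0.8,0.1,0,-1,-0.6,-0.8,0.5,0,-1,-0.5,-0.65,0.8,0,-1,0,0,0.9,0,-1,0,0,0.9,0,-1,0,0,0.7,0,-1,0,0,0.4,0,-1,0,0,0,0,-1])

```text
clock: 19.82
eef_pos: [0.4957, -0.2949, 0.104]
eef_rot: [-3.141, -0.002, 2.378]
force: [0.0, 0.2, -0.4]
finger_gap: 0.0394
grasp_force: 30.0
```

Run:
```python
from h import *
t=cams.camera("top");s=cams.camera("side");cv2.imwrite("pics/lt.png",t[:,:,::-1]);cv2.imwrite("pics/ls.png",s[:,:,::-1])
st=env.read_state();p=st['eef_pos'];print(p,st['force'])
for nm,lo,hi in(("red",(0,150,50),(8,255,255)),("yel",(24,150,60),(35,255,255)),("grn",(45,80,30),(85,255,255)),("blue",(100,120,40),(125,255,255))): print(nm,blobs(t,lo,hi,(170,100,560,370),5)[0],blobs(s,lo,hi,(120,100,540,400),5)[0])
# lowest white/grey tray pixels near predicted lip
piv=p+[0,0,.019];u=np.array([.722,-.692,0])
for th in(35,45,55,65):
    a=np.radians(th); e=u*np.cos(a)-np.array([0,0,np.sin(a)]); w=u*np.sin(a)+np.array([0,0,np.cos(a)])
    print(th,(piv+.115*e-.048*w).round(3),*[proj("side",piv+x*e+z*w).round(0) for x,z in((.115,-.048),(0,.012),(-.005,-.048))])
_,k=blobs(s,(0,0,150),(180,40,255),(230,220,400,400)); q=np.argwhere(k)[:,::-1]; print(cv2.minAreaRect(q.astype(np.float32)),q.min(0),q.max(0))
```

```text
[ 0.49684515 -0.29561894  0.10560367] [ 0.89231222  0.51467979 -0.49850007]
red [([279.6, 140.8], 325), ([395.7, 139.7], 25), ([498.5, 146.9], 104), ([306.8, 189.0], 25)] [([432.4, 193.1], 7), ([398.8, 200.2], 273), ([433.3, 254.2], 126), ([493.9, 396.2], 147)]
yel [([503.8, 118.4], 234), ([364.1, 285.7], 852)] [([246.0, 197.8], 5), ([226.0, 254.2], 6), ([218.4, 265.8], 242), ([232.7, 261.3], 11), ([199.1, 266.4], 9), ([243.8, 273.2], 9), ([243.2, 279.2], 8), ([214.6, 286.2], 5), ([527.4, 355.4], 290)]
grn [([297.5, 198.3], 34)] [([281.2, 131.6], 54)]
blue [([485.8, 118.0], 1014), ([517.9, 120.4], 818), ([405.4, 144.2], 25), ([394.3, 222.4], 68), ([381.0, 275.5], 36)] [([337.0, 132.0], 5), ([294.0, 163.5], 8), ([317.7, 253.1], 98), ([436.4, 261.1], 99), ([232.9, 277.2], 373), ([299.3, 266.2], 6), ([513.7, 337.7], 1874), ([284.6, 337.9], 449), ([368.6, 332.7], 543), ([526.0, 382.8], 960)]
35 [ 0.545 -0.342  0.019] [341. 310.] [318. 251.] [304. 262.]
45 [ 0.531 -0.328  0.009] [333. 309.] [319. 252.] [301. 258.]
55 [ 0.516 -0.314  0.003] [325. 306.] [319. 253.] [300. 255.]
65 [ 0.501 -0.299  0.   ] [317. 303.] [320. 254.] [298. 251.]
((321.576904296875, 285.1153564453125), (61.294368743896484, 33.00465774536133), 56.30992889404297) [296 257] [350 317]
```

move_arm(steps=[0.1,0,0.2,0,-1,0.25,0,0.12,0,-1,0.28,0,0.14,0,-1,0.25,0,0.18,0,-1,0.25,0,0.2,0,-1,0.2,0,0.22,0,-1,0.2,0,0.24,0,-1,0.15,0,0.24,0,-1,0.1,0,0.22,0,-1,0,0,0,0,-1])

```text
clock: 21.18
eef_pos: [0.4437, -0.2456, 0.0335]
eef_rot: [-3.141, -0.002, 2.378]
force: [-1.9, 2.0, 1.2]
finger_gap: 0.04
grasp_force: 30.0
```

move_arm(steps=[0.05,0,0.08,0,-1,0,0,0.07,0,-1,0,0,0,0,-1])

```text
clock: 21.55
eef_pos: [0.443, -0.2447, 0.0283]
eef_rot: [-3.141, -0.001, 2.378]
force: [-1.3, 0.8, 2.9]
finger_gap: 0.0398
grasp_force: 30.0
```

move_arm(steps=[0,0,0.05,0,-1,0,0,0,0,1,0,0,0,0,1,0,0,0,0,1,0,0,0,0,1,0,0,-0.5,0,1,0,0,-1,0,1,0,0,-1,0,1,0,0,-1,0,1,0,0,-0.7,0,1])

```text
clock: 22.8
eef_pos: [0.4436, -0.2451, 0.196]
eef_rot: [3.141, 0.001, 2.378]
force: [0.3, -0.2, 0.1]
finger_gap: 0.0882
grasp_force: 0.0
```

Run:
```python
from h import *
s=cams.camera("side");st=env.read_state();p=st['eef_pos'];print(p,st['eef_rot'],st['force'],st['finger_gap'])
for a,b in(((.443,-.2447,.0),"tcp"),):
    u=np.array([.722,-.692,0]);n=np.array([.692,.722,0]);a=np.array(a)
    # expected corners of an upright tray, underside front corners/back
    for x in(.115,-.005):
        for y in(-.035,.035): print(x,y,proj("side",a+x*u+y*n).round(1),proj("side",a+x*u+y*n+[0,0,.02]).round(1))
    print("tab top",proj("side",a+[0,0,.06]))
h=cv2.cvtColor(s,cv2.COLOR_RGB2HSV);m=cv2.inRange(h,np.array((0,0,90)),np.array((180,45,255)));k=np.zeros_like(m);k[250:330,265:352]=m[250:330,265:352]
c=max(cv2.findContours(k,0,2)[0],key=cv2.contourArea);print(cv2.approxPolyDP(c,3,True)[:,0].tolist())
print(blobs(s,(100,120,60),(125,255,255),(270,240,310,300))[0])
```

```text
[ 0.44522159 -0.24564281  0.19882393] [3.14046538 0.00548961 2.37767027] [0.59947243 0.33547801 2.41239135] 0.08808020471982107
0.115 -0.035 [319.6 320.6] [319.7 313.2]
0.115 0.035 [340.9 301.5] [341.2 294.2]
-0.005 -0.035 [276.6 293.7] [276.2 286.5]
-0.005 0.035 [298.6 277.3] [298.4 270.4]
tab top [288.69326761 264.58708454]
[[275, 286], [275, 293], [317, 319], [338, 301], [339, 294], [298, 271], [296, 280], [284, 290], [280, 284]]
[([287.1, 274.4], 329)]
```

The tray stands upright where expected: the contour corners match the predicted ones within 2-3 px. Now the cap.

move_arm(steps=[0.4,0.6,0,0,1,0.68,1,0,0,1,0.68,1,0,0,1,0.68,1,0,0,1,0.68,1,0,0,1,0.68,1,0,0,1,0.68,1,0,0,1,0.68,1,0,0,1,0.68,1,0,0,1,0.68,1,0,0,1])

```text
clock: 24.1
eef_pos: [0.5206, 0.2141, 0.1938]
eef_rot: [-3.141, -0.0, 2.377]
force: [0.8, 0.0, -0.4]
finger_gap: 0.0881
grasp_force: 0.0
```

move_arm(steps=[0.6,0.9,0,0,1,0.5,0.7,0,0,1,0.3,0.4,0,0,1,0,0,0,0,1,0,0,0,0,1])

```text
clock: 24.72
eef_pos: [0.5358, 0.3074, 0.1939]
eef_rot: [-3.14, 0.001, 2.376]
force: [0.3, -0.7, -0.3]
finger_gap: 0.0884
grasp_force: 0.0
```

Run:
```python
from h import *
s=cams.camera("side");t=cams.camera("top");cv2.imwrite("pics/lt.png",t[:,:,::-1]);cv2.imwrite("pics/ls.png",s[:,:,::-1])
st=env.read_state();print(st['eef_pos'],st['eef_rot'])
s0=cv2.cvtColor(cv2.imread("pics/side0.png"),4)
for im in(s0,s):
    b,k=blobs(im,(120,80,30),(160,255,255),(285,140,350,190)); q=np.argwhere(k)[:,::-1]; print(b,q.min(0),q.max(0))
for c in((.538,.3225),(.539,.324),(.5397,.325)):
    print(c,[proj("side",(c[0]+dx,c[1]+dy,.035)).round(1).tolist() for dx,dy in((-.067,0),(.067,0),(0,-.067),(0,.067))],proj("side",(*c,.067)).round(1))
print(blobs(t,(0,150,50),(8,255,255),(270,160,320,220),3)[0],onz("top",215,150,.09))
for nm,lo,hi in(("yel",(22,120,60),(35,255,255)),("blue",(100,120,40),(125,255,255))):print(nm,blobs(s,lo,hi,(240,140,420,330),5)[0])
```

```text
[0.53596731 0.30741146 0.19418616] [-3.14074186e+00  9.44465939e-04  2.37558054e+00]
[([316.1, 155.8], 41), ([313.3, 168.1], 374)] [298 154] [334 178]
[([316.0, 155.8], 41), ([313.0, 168.2], 367)] [298 154] [335 178]
(0.538, 0.3225) [[296.4, 165.3], [335.7, 164.5], [317.4, 173.4], [314.9, 157.2]] [316.2 156.2]
(0.539, 0.324) [[296.7, 165.2], [336.0, 164.3], [317.7, 173.1], [315.2, 157.0]] [316.4 156. ]
(0.5397, 0.325) [[296.9, 165.0], [336.1, 164.2], [317.9, 173.0], [315.3, 156.9]] [316.6 155.9]
[([306.8, 189.0], 24)] [0.70749314 0.26864162 0.09      ]
yel [([254.8, 198.2], 202), ([245.0, 280.4], 82)]
blue [([287.1, 274.2], 324), ([240.5, 277.2], 39), ([280.7, 326.1], 78), ([369.1, 324.8], 202)]
```

move_arm(steps=[0.23,0.32,0,0,1,0,0,0.7,0,1,0,0,0.9,0,1,0,0,0.9,0,1,0,0,0.8,0,1,0,0,0.4,0,1,0,0,0.1,0,1,0,0,0,0,1])

```text
clock: 25.82
eef_pos: [0.5382, 0.3255, 0.0432]
eef_rot: [3.14, 0.0, 2.378]
force: [-1.1, -0.1, -0.1]
finger_gap: 0.0883
grasp_force: 0.0
```

move_arm(steps=[0,0,0,0,-1,0,0,0,0,-1,0,0,0,0,-1,0,0,0,0,-1,0,0,0,0,-1])

```text
clock: 26.45
eef_pos: [0.5381, 0.3251, 0.0428]
eef_rot: [3.141, 0.0, 2.377]
force: [0.4, 0.3, 3.5]
finger_gap: 0.0593
grasp_force: 30.0
```

move_arm(steps=[0,0,-0.2,0,-1,0,0,-0.6,0,-1,0,0,-0.9,0,-1,0,0,-0.9,0,-1,0,0,-0.8,0,-1,0,0,-0.5,0,-1,0,0,0,0,-1])

```text
clock: 27.32
eef_pos: [0.5383, 0.3254, 0.2001]
eef_rot: [3.139, 0.001, 2.377]
force: [-0.7, 0.6, -2.5]
finger_gap: 0.0593
grasp_force: 30.0
```

move_arm(steps=[-0.3,-0.25,0,0,-1,-0.7,-0.6,0,0,-1,-0.9,-0.75,0,0,-1,-0.9,-0.75,0,0,-1,-0.9,-0.75,0,0,-1,-0.9,-0.75,0,0,-1,-0.7,-0.6,0,0,-1,-0.45,-0.35,0,0,-1,-0.15,-0.1,0,0,-1,0,0,0,0,-1])

```text
clock: 28.58
eef_pos: [0.572, 0.0199, 0.1976]
eef_rot: [-3.141, -0.001, 2.377]
force: [-0.5, 0.0, -2.7]
finger_gap: 0.0592
grasp_force: 30.0
```

Run:
```python
from h import *
s=cams.camera("side");t=cams.camera("top");cv2.imwrite("pics/lt.png",t[:,:,::-1]);cv2.imwrite("pics/ls.png",s[:,:,::-1])
st=env.read_state();p=st['eef_pos'];print(p,st['eef_rot'],st['force'])
b,k=blobs(s,(120,80,30),(160,255,255),(285,100,390,190)); print(b)
k=(k>0).astype(np.uint8); 
c=max(cv2.findContours(k,0,2)[0],key=cv2.contourArea);q=c[:,0]
print("purple x-range by row",[(int(y),int(q2.min()),int(q2.max())) for y in range(q[:,1].min(),q[:,1].max()+1,3) for q2 in[np.where(k[y])[0]] if len(q2)])
z=p[2]-.0428
for dz in(0,.035): 
    th=np.linspace(0,2*np.pi,73); E=np.array([proj("side",(p[0]+.067*np.cos(a),p[1]+.067*np.sin(a),z+dz)) for a in th]); print("pred",dz,E.min(0).round(1),E.max(0).round(1))
b,kt=blobs(t,(120,100,30),(150,255,255),(240,140,350,250)); print("top",b)
```

```text
[0.57208292 0.02144638 0.198025  ] [ 3.14148891e+00 -1.05067614e-03  2.37922741e+00] [ 0.52333312  0.16347605 -2.0974889 ]
[([337.8, 146.1], 57), ([336.8, 167.6], 1107)]
purple x-range by row [(151, 320, 351), (154, 314, 357), (157, 313, 361), (160, 312, 362), (163, 312, 362), (166, 312, 361), (169, 312, 361), (172, 313, 360), (175, 315, 359), (178, 320, 355), (181, 332, 344)]
pred 0 [311.1 159.5] [362.5 181.2]
pred 0.035 [311.  147.6] [363.3 168.2]
top [([274.5, 196.6], 70)]
```

move_arm(steps=[-0.08,-0.09,0.2,0,-1,0,0,0.25,0,-1,0,0,0,0,-1,0,0,0.1,0,-1,0,0,0,0,-1])

```text
clock: 29.3
eef_pos: [0.5723, 0.0154, 0.1761]
eef_rot: [-3.141, -0.0, 2.378]
force: [0.3, 0.1, -2.3]
finger_gap: 0.0594
grasp_force: 30.0
```

move_arm(steps=[0,0,0.07,0,-1,0,0,0.06,0,-1,0,0,0,0,-1])

```text
clock: 29.68
eef_pos: [0.5722, 0.0153, 0.1709]
eef_rot: [-3.141, -0.0, 2.378]
force: [-0.2, 0.6, -2.6]
finger_gap: 0.0592
grasp_force: 30.0
```

move_arm(steps=[0,0,0.06,0,-1,0,0,0.05,0,-1,0,0,0,0,-1])

```text
clock: 30.05
eef_pos: [0.5722, 0.0153, 0.1665]
eef_rot: [-3.141, -0.0, 2.378]
force: [-0.1, -0.1, -2.2]
finger_gap: 0.0593
grasp_force: 30.0
```

move_arm(steps=[0,0,0.05,0,-1,0,0,0.05,0,-1,0,0,0,0,-1])

```text
clock: 30.42
eef_pos: [0.5724, 0.0153, 0.1627]
eef_rot: [3.142, 0.0, 2.378]
force: [0.2, -0.5, -1.7]
finger_gap: 0.0592
grasp_force: 30.0
```

move_arm(steps=[0,0,0.06,0,-1,0,0,0.06,0,-1,0,0,0,0,-1])

```text
clock: 30.8
eef_pos: [0.5725, 0.0161, 0.1577]
eef_rot: [3.14, -0.0, 2.378]
force: [2.5, 2.2, -3.4]
finger_gap: 0.059
grasp_force: 30.0
```

move_arm(steps=[0,0,0.05,0,-1,0,0,0.05,0,-1,0,0,0,0,-1])

```text
clock: 31.18
eef_pos: [0.5727, 0.0159, 0.1539]
eef_rot: [3.14, -0.0, 2.378]
force: [2.3, 3.3, -3.1]
finger_gap: 0.0591
grasp_force: 30.0
```

Run:
```python
from h import *
s=cams.camera("side");cv2.imwrite("pics/ls.png",s[:,:,::-1])
st=env.read_state();p=st['eef_pos'];print(p,st['eef_rot'],st['force'],st['torque'])
b,k=blobs(s,(120,80,30),(160,255,255),(285,100,390,200)); print(b)
print([(y,int(q.min()),int(q.max())) for y in range(140,205,2) for q in[np.where(k[y])[0]] if len(q)])
for z in(.104,.110,.115,.126):
    th=np.linspace(0,2*np.pi,73); E=np.array([proj("side",(.572+.067*np.cos(a),.016+.067*np.sin(a),z)) for a in th]); T=np.array([proj("side",(.572+.067*np.cos(a),.016+.067*np.sin(a),z+.035)) for a in th]);print("pred",z,T.min(0).round(1),E.max(0).round(1))
cv2.imwrite("pics/q.png",cv2.resize(s[110:220,280:400],None,fx=5,fy=5,interpolation=3)[:,:,::-1])
```

```text
[0.57264495 0.01591495 0.15386302] [ 3.14044496e+00 -1.68918087e-04  2.37793814e+00] [ 2.61243792  4.1518075  -2.9012615 ] [ 1.07639759 -0.83744811 -0.00416009]
[([337.7, 162.6], 66), ([336.5, 183.8], 1114)]
[(160, 333, 340), (162, 333, 344), (164, 332, 343), (166, 321, 323), (168, 317, 354), (170, 314, 357), (172, 313, 360), (174, 313, 361), (176, 312, 361), (178, 312, 361), (180, 312, 361), (182, 312, 361), (184, 312, 361), (186, 313, 360), (188, 313, 360), (190, 314, 359), (192, 316, 358), (194, 319, 355), (196, 324, 351), (198, 337, 340)]
pred 0.104 [311.2 165.7] [361.7 200.4]
pred 0.11 [311.2 163.7] [361.8 198.3]
pred 0.115 [311.1 162. ] [361.9 196.6]
pred 0.126 [311.1 158.3] [362.2 192.7]
```

View pics/q.png

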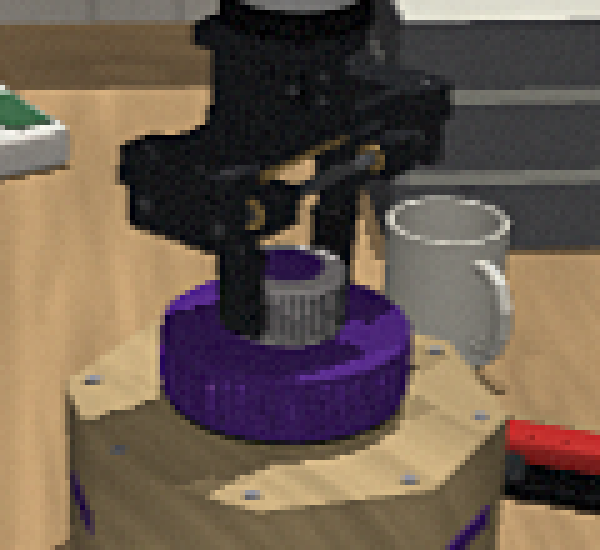

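The cap sits down past the pins at about 110 mm: the keyways lined up already, with its lower edge at crop (285,440). I ease the side load and push home.

move_arm(steps=[0,0.03,0.03,0,-1,0,0,0.04,0,-1,0,0,0.04,0,-1,0,0,0,0,-1])

```text
clock: 31.72
eef_pos: [0.5726, 0.0162, 0.1494]
eef_rot: [-3.141, -0.001, 2.378]
force: [-3.8, 3.3, 3.8]
finger_gap: 0.0595
grasp_force: 30.0
```

move_arm(steps=[0,0,0.05,0,-1,0,0,0.05,0,-1,0,0,0,0,-1])

```text
clock: 32.1
eef_pos: [0.5726, 0.0162, 0.1467]
eef_rot: [-3.14, -0.0, 2.378]
force: [-9.2, 0.8, 16.2]
finger_gap: 0.0594
grasp_force: 30.0
```

move_arm(steps=[0.02,-0.02,0,0,-1,0,0,0.04,0,-1,0,0,0,0,-1])

```text
clock: 32.48
eef_pos: [0.5726, 0.0162, 0.1466]
eef_rot: [-3.141, 0.002, 2.377]
force: [-9.5, 1.2, 26.3]
finger_gap: 0.0593
grasp_force: 30.0
```

move_arm(steps=[0,0,0,0,-1,0,0,0,0,-1,0,0,0,0,-1,0,0,0,0,-1])

```text
clock: 32.98
eef_pos: [0.5726, 0.0162, 0.1466]
eef_rot: [-3.141, 0.002, 2.377]
force: [-9.8, 1.9, 25.7]
finger_gap: 0.0589
grasp_force: 30.0
```

Run:
```python
from h import *
s=cams.camera("side");st=env.read_state();print(st['eef_pos'],st['force'],st['torque'],st['grasp_force'],st['clock'])
b,k=blobs(s,(120,80,30),(160,255,255),(285,100,390,204)); print(b)
print([(y,int(q.min()),int(q.max())) for y in range(160,205,2) for q in[np.where(k[y])[0]] if len(q)])
```

```text
[0.57260583 0.01618286 0.14659512] [-9.8550999   1.50585328 25.98422282] [ 0.22816995  1.88106777 -0.02268575] 29.999926490709186 33.025
[([337.6, 165.2], 64), ([336.4, 186.2], 1098)]
[(162, 335, 337), (164, 333, 343), (166, 332, 343), (168, 335, 339), (170, 318, 353), (172, 315, 357), (174, 313, 359), (176, 313, 360), (178, 312, 361), (180, 312, 361), (182, 312, 361), (184, 312, 361), (186, 312, 360), (188, 312, 360), (190, 313, 360), (192, 314, 359), (194, 316, 358), (196, 319, 355), (198, 323, 351), (200, 333, 344)]
```

```bash
python3 -c "
from plant import env
print(env.finish_job())"
```

```text
the job is handed in; nothing more can be done
None
```

I tipped the tokens into the drum and set the empty tray back upright at its old spot. The cap went over the pins without needing a turn, and I handed the job in at about 33 s, still pressing it home with about 26 N. I saw only the red and green tokens inside the drum; the yellow and blue ones must be hidden in it, as neither was on the tray or the visible table.

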